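Restock the milk-carton rack on a tea-shop counter

ROBOT

A 7-joint arm with a two-finger parallel gripper is mounted at the origin on the work surface. World frame = base frame: x ahead of the robot, y to its left, z up, the work surface at z = 0. Lengths are in mm, angles in rad, forces in N, time in s.
With the tool pointing down it reaches from about 400 to 850 mm from the base axis. Payload 10.4 kg.
Tool frame: the origin (TCP) lies midway between the tips of the shut fingers; the grasp point (between the pads) lies 19 mm behind it; z points along the fingers, y is the line along which they close (so a half turn about z gives the same grasp; the last joint's range is limited). The gripper opens to 87 mm and grips with 3 to 60 N. Pads are 19 mm wide; open, the fingers measure 117 mm over their backs; the gripper's body (75 mm by 190 mm) begins 51 mm behind the grasp point.
Start: joints at [-1.25, 0.332, -0.065, 1.46, 0.022, 1.35, -0.088], TCP at [210.655, 588.453, 222.576] pointing down, gripper open.
Joint ranges: [-2.6, 2.6], [-0.5, 2.12], [-1.47, 1.34], [0.16, 2.42], [-1.27, 4.41], [0.06, 2.06], [-2.6, 2.6]. Speed limits (rad/s): [2.22, 2.22, 2.79, 2.79, 3.14, 3.14, 3.14].

INTERFACE

Orientations are given as a unit quaternion [x, y, z, w].
In Python, from bench import bot, camera, camera_info gives the robot as it stands. The module is installed in compiled form; this text tells all that it offers.
- The arm moves only by the shell command python3 -m creep 'ROWS' [FORCE]. ROWS is JSON, a list of rows, each an object with "grip": the closure in counts, from 0 (fully open) to 255 (shut); "offset": the shift along the world's x, y, z in m, a list of three; "dr": the turn, a rotation vector about the world's x, y, z in degrees, a list of three. In form: [{"grip": grip, "offset": [tx, ty, tz], "dr": [wx, wy, wz]}, ...]. A call has 1 to 20 rows; each row is the pose to reach, as a shift and turn from the pose commanded when the call began; what a row does not reach only later rows make up. A row lasts 1/12 s, in which the tool goes at most 41.7 mm and 7.16 degrees, less where a joint would pass 70% of its speed; a pose out of reach is approached as far as the arm can. A call with a gripper value outside its range is refused whole. The fingers move at their own pace and stop on an object; FORCE is the grip in N (left out, the last holds). Time passes only in rows, so rows that repeat a pose let the fingers close. It gives the time, the measured TCP pose, the force, the opening and the grip force at its end, in the units of the state.
- bot.get_state(): the state, without advancing time (a new reading comes with each control period).
- camera(name): name is "side" or "top"; returns the picture (400x640x3 uint8, red, green, blue); there is no depth.
- camera_info(name): a dict with "camera_matrix" (3x3 intrinsics, pixels), "distortion" ([k1, k2, p1, p2, k3] as OpenCV has them; the pictures are not rectified), "xyz" and "attitude" of the camera in the world. Camera axes: x right, y down, z forward; pixel columns grow to the right and rows downward; lengths in mm; the calibration is good to about 2 mm. A picture is of the moment at which its call begins. camera_info takes no time and is no camera call.
- bot.finish_job(): hands the job in; it is judged then, once.
The state is a dict: "clock": time; "qpos": joint angles; "dq": joint speeds; "joint_efforts": joint torques, N m; "position": TCP position; "tool_rot": TCP orientation; "ft_force": force on the tool from outside, world axes, zero at the start; "torque": the same for the moment, N m; "width": opening from 0.0 (shut) to 1.0 (fully open); "grip_force": force on a finger pad.
Only numpy, scipy, OpenCV 4.12 (cv2) and the standard library are available. Lean on these libraries where they do the work, as an engineer would, in place of code of your own. Each camera call takes 0.05 s, during which the arm holds its last target. There are 200 camera calls.

TASK

Stand the tea jar that was left on the carton rack upright on the counter, then take the wooden cover off the rack and lay it flat on the counter. Push every loose refill carton down into the packed row, shoving its neighbours apart without toppling any, until all the cartons stand upright on the rack's floor with their ridges parallel. Finally put the cover back squarely on the rack, leaving the jar on the counter and the shaker and syrup bottle where they are.

Things in the scene. Friction and masses are not known exactly. Their poses are not given: they have to be found in the camera images.
- rack: fixed wooden rack, 130 mm deep (x), 316 long (y, along the row); origin under its centre, z up. Floor 6 mm thick; inside 88 x 292 mm; end walls 12 mm thick, 137 high; front and back rails 40 high. Holds four stock cartons, each gap narrower than a carton, with room for three more. Card slides easily on card and on this wood (friction 0.2 to 0.3)
- cover: loose light-wood board, 130 (x) x 330 (y) x 10 mm, 0.3 kg, at first lying on the rack's end walls, underside 137 mm above the counter. Origin at its underside's centre, z up. Steel bar handle along x: 64 mm long, 12 thick (y), 38 to 52 mm above the underside, on posts at x = -27 and 27. The counter between robot and rack, on the robot's left, is free to lay it on
- stock1: slim white waxed gable-top carton, 70 x 38 mm, 125 high, 0.15 to 0.27 kg: straight walls to 80 mm, then a roof sloping in to an upright ridge fin, 10 mm thick and 70 long, from 107 to 125 mm up, the place to grip; stock, standing in the rack's row from the start; origin under its centre, x along the ridge, y across the 38 mm (the row direction in the rack), z up
- stock2: slim white waxed gable-top carton, 70 x 38 mm, 125 high, 0.15 to 0.27 kg: straight walls to 80 mm, then a roof sloping in to an upright ridge fin, 10 mm thick and 70 long, from 107 to 125 mm up, the place to grip; stock, standing in the rack's row from the start; origin under its centre, x along the ridge, y across the 38 mm (the row direction in the rack), z up
- stock3: slim white waxed gable-top carton, 70 x 38 mm, 125 high, 0.15 to 0.27 kg: straight walls to 80 mm, then a roof sloping in to an upright ridge fin, 10 mm thick and 70 long, from 107 to 125 mm up, the place to grip; stock, standing in the rack's row from the start; origin under its centre, x along the ridge, y across the 38 mm (the row direction in the rack), z up
- stock4: slim white waxed gable-top carton, 70 x 38 mm, 125 high, 0.15 to 0.27 kg: straight walls to 80 mm, then a roof sloping in to an upright ridge fin, 10 mm thick and 70 long, from 107 to 125 mm up, the place to grip; stock, standing in the rack's row from the start; origin under its centre, x along the ridge, y across the 38 mm (the row direction in the rack), z up
- refill1: refill: slim white waxed gable-top carton, 70 x 38 mm, 125 high, 0.15 to 0.27 kg: straight walls to 80 mm, then a roof sloping in to an upright ridge fin, 10 mm thick and 70 long, from 107 to 125 mm up, the place to grip; loose on the counter at the robot's right (may be absent); origin under its centre, x along the ridge, y across the 38 mm (the row direction in the rack), z up
- refill2: refill: slim white waxed gable-top carton, 70 x 38 mm, 125 high, 0.15 to 0.27 kg: straight walls to 80 mm, then a roof sloping in to an upright ridge fin, 10 mm thick and 70 long, from 107 to 125 mm up, the place to grip; loose on the counter at the robot's right (may be absent); origin under its centre, x along the ridge, y across the 38 mm (the row direction in the rack), z up
- refill3: refill: slim white waxed gable-top carton, 70 x 38 mm, 125 high, 0.15 to 0.27 kg: straight walls to 80 mm, then a roof sloping in to an upright ridge fin, 10 mm thick and 70 long, from 107 to 125 mm up, the place to grip; loose on the counter at the robot's right (may be absent); origin under its centre, x along the ridge, y across the 38 mm (the row direction in the rack), z up
- shaker: steel shaker cup, 84 mm wide, 130 mm high, bystander; origin under its centre
- tea_jar: amber tea jar with a black cap, 58 mm wide, 95 mm high, 0.25 kg, at first left standing on the cover, near its +y end; origin under its centre, z up. The counter beyond the rack's +y end is free to stand it on
- syrup: clear syrup bottle, 70 mm wide, 190 mm high, bystander; origin under its centre
There are look-alikes about, which are no part of the job. Leave any blue look-alike of the refill1 alone.

How it is judged (in metres and radians):
On the way, in this order (a step that is already met when the one before it is completed fails the run):
1. the tea jar stands upright on the counter, let go of (height (world z) of tea_jar below 0.01 m and angle between tea_jar's own z axis and vertical below 0.1 rad and linear speed of tea_jar below 0.02 m/s and contact force between the fingers and tea_jar below 0.3 N), for 0.3 s.
2. the cover lies flat on the counter, let go of (height (world z) of cover below 0.012 m and angle between cover's own z axis and vertical below 0.06 rad and contact force between the fingers and cover below 0.3 N), for 0.3 s.
3. every refill carton present stands in the rack's row, upright on its floor, let go of (z of refill1 in the frame of rack between 0 and 0.012 m and x of refill1 in the frame of rack between -0.02 and 0.02 m and y of refill1 in the frame of rack between -0.14 and 0.14 m and angle between each of refill1, refill2, refill3's own z axis and vertical below 0.1 rad and angle between the x axis of each of refill1, refill2, refill3 and the x axis of rack, either way round below 0.2 rad and z of refill2 in the frame of rack between 0 and 0.012 m and x of refill2 in the frame of rack between -0.02 and 0.02 m and y of refill2 in the frame of rack between -0.14 and 0.14 m and z of refill3 in the frame of rack between 0 and 0.012 m and x of refill3 in the frame of rack between -0.02 and 0.02 m and y of refill3 in the frame of rack between -0.14 and 0.14 m and contact force between the fingers and refill1 below 0.3 N and contact force between the fingers and refill2 below 0.3 N and contact force between the fingers and refill3 below 0.3 N), for 0.3 s.
At the end, for the whole second after the job is handed in: every carton present stands in the row: within 6 mm of the rack floor, upright within 6 degrees, within 20 mm of its centre line, ridge within 11 degrees of the rack's x, at rest; the cover lies on both end walls, centred within 20 mm, square within 7 degrees; the jar stands on the counter (z of refill1 in the frame of rack between 0 and 0.012 m and x of refill1 in the frame of rack between -0.02 and 0.02 m and y of refill1 in the frame of rack between -0.14 and 0.14 m and angle between each of refill1, refill2, refill3, stock1, stock2, stock3, stock4, tea_jar's own z axis and vertical below 0.1 rad and angle between the x axis of each of refill1, refill2, refill3, stock1, stock2, stock3, stock4 and the x axis of rack, either way round below 0.2 rad and z of refill2 in the frame of rack between 0 and 0.012 m and x of refill2 in the frame of rack between -0.02 and 0.02 m and y of refill2 in the frame of rack between -0.14 and 0.14 m and z of refill3 in the frame of rack between 0 and 0.012 m and x of refill3 in the frame of rack between -0.02 and 0.02 m and y of refill3 in the frame of rack between -0.14 and 0.14 m and z of stock1 in the frame of rack between 0 and 0.012 m and x of stock1 in the frame of rack between -0.02 and 0.02 m and y of stock1 in the frame of rack between -0.14 and 0.14 m and z of stock2 in the frame of rack between 0 and 0.012 m and x of stock2 in the frame of rack between -0.02 and 0.02 m and y of stock2 in the frame of rack between -0.14 and 0.14 m and z of stock3 in the frame of rack between 0 and 0.012 m and x of stock3 in the frame of rack between -0.02 and 0.02 m and y of stock3 in the frame of rack between -0.14 and 0.14 m and z of stock4 in the frame of rack between 0 and 0.012 m and x of stock4 in the frame of rack between -0.02 and 0.02 m and y of stock4 in the frame of rack between -0.14 and 0.14 m and linear speed of each of refill1, refill2, refill3, stock1, stock2, stock3, stock4, tea_jar, cover below 0.02 m/s and height (world z) of tea_jar below 0.01 m and z of cover in the frame of rack between 0.133 and 0.142 m and horizontal distance between cover and rack below 0.02 m and angle between the y axis of cover and the y axis of rack, either way round below 0.12 rad and angle between cover's own z axis and vertical below 0.04 rad); the robot touches nothing.
It fails at once if a stock carton is toppled (leans more than 30 degrees) (angle between any of stock1, stock2, stock3, stock4's own z axis and vertical above 0.52 rad).
It fails at once if a bystander is displaced by more than 30 mm (distance of any of shaker, syrup from where it was at the start of the episode above 0.03 m).
Of refill1, refill2, refill3 only 2 to 3 are there at a start; the rules pass over those that are not, and their reading is None.
At some moment in a run one of cover may be knocked a few centimetres aside while the robot is not near it.
It also fails if it takes over 210 s, if anything falls off the work surface, if the arm or the gripper's body presses on something with over 40 N, if the wrist force passes 120 N, or if a joint passes its speed limit or range.

## Working session

There is one attempt and no reset: what is moved stays moved. The work goes in short steps, Python scripts to look and compute and a shell command to move; the robot and the scene stay as the last step left them, time stands still between calls to the robot, and variables do not carry over. Pictures are saved under pics/ and viewed, at most 14 in all, crops included, and the job is handed in when it is done.

```bash
mkdir -p pics
cat > h.py <<'E'
import numpy as np, cv2
from bench import bot, camera, camera_info
from scipy.spatial.transform import Rotation as R
def cam(n):
    i=camera_info(n); K=np.array(i["camera_matrix"],float); D=np.array(i["distortion"],float)
    a=np.array(i["attitude"],float)
    M=R.from_quat(a).as_matrix() if a.size==4 else a.reshape(3,3)
    return K,D,np.array(i["xyz"],float),M
def ray(n,u,v,z):
    "pixel -> world point on plane z (mm)"
    K,D,c,M=cam(n); p=cv2.undistortPoints(np.array([[[u,v]]],float),K,D)[0,0]
    d=M@np.array([p[0],p[1],1]); return c+d*(z-c[2])/d[2]
def proj(n,P):
    K,D,c,M=cam(n); r=cv2.Rodrigues(M.T)[0]
    return cv2.projectPoints(np.array(P,float).reshape(-1,1,3),r,-M.T@c,K,D)[0][:,0]
def snap(n,f,crop=None,s=1):
    im=camera(n)[:,:,::-1]
    if crop: x0,y0,x1,y1=crop; im=im[y0:y1,x0:x1]
    cv2.imwrite("pics/"+f,cv2.resize(im,None,fx=s,fy=s,interpolation=cv2.INTER_CUBIC))
E
python3 - <<'E'
from h import *
print(camera_info("side"));print(camera_info("top"));print(bot.get_state())
a=camera("top");b=camera("side")
cv2.imwrite("pics/a.png",a[:,:,::-1]);cv2.imwrite("pics/b.png",b[:,:,::-1])
E
```

```text
{'camera_matrix': array([[454.30723113,   0.        , 312.98415637],
       [  0.        , 454.30723113, 199.6394717 ],
       [  0.        ,   0.        ,   1.        ]]), 'distortion': array([-0.06385801,  0.        ,  0.        ,  0.        ,  0.        ]), 'xyz': array([1299.46926983, -286.99923187,  842.99634635]), 'attitude': array([ 0.748443  ,  0.53818214, -0.22662357, -0.31438007])}
{'camera_matrix': array([[482.95041384,   0.        , 320.74537194],
       [  0.        , 482.95041384, 197.11841954],
       [  0.        ,   0.        ,   1.        ]]), 'distortion': array([0.00783934, 0.        , 0.        , 0.        , 0.        ]), 'xyz': array([ 329.28453837,  -83.3331478 , 1301.78247042]), 'attitude': array([ 0.71857104, -0.68685515,  0.07384148, -0.08020661])}
{'clock': 0.0, 'qpos': array([-1.24961623,  0.33286059, -0.06471751,  1.46093711,  0.02161427,
        1.34988028, -0.08848602]), 'dq': array([ 6.46184241e-05, -1.05566104e-03, -6.97256606e-04,  1.88268030e-03,
        9.55050401e-05,  9.92840042e-04, -2.37763742e-04]), 'joint_efforts': array([ 4.61619402e-05, -6.23254037e+01,  2.49362929e-02, -3.89912724e+01,
       -6.11480442e-02,  3.96235823e-02,  1.60998993e-04]), 'position': array([210.52716337, 588.07273296, 221.76303496]), 'tool_rot': array([ 1.71017931e-01,  9.85267672e-01, -6.89577566e-04, -8.31269756e-05]), 'ft_force': array([-0.71169969, -0.0320603 , -0.86020001]), 'torque': array([ 0.05438392, -0.0257009 ,  0.04428228]), 'grip_force': 0.0, 'width': 1.0014997289615624}
```

View pics/a.png

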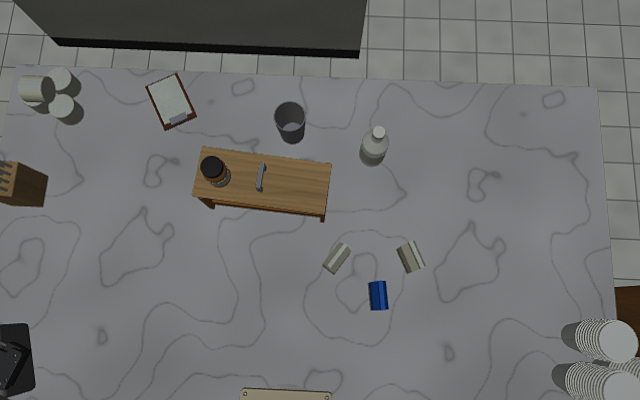

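View pics/b.png

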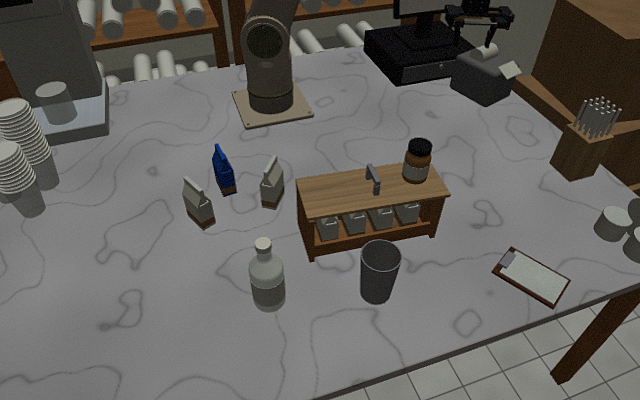

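The top view shows the cover on the rack (corners near (203,147), (331,163), (326,217), (194,196)). The jar cap is at (213,168) and the handle at (262,177). Refill candidates are white (337,258), white (411,257) and blue (378,296). I choose the two whites, since blue is the look-alike. The shaker is at (290,120) and the syrup at (375,145). Next is a close crop.

Run:
```python
from h import *
snap("top","c.png",(185,135,345,225),5); snap("top","d.png",(315,225,435,315),6); snap("side","e.png",(170,130,460,270),2.7)
```

```text
(no output)
```

View pics/c.png

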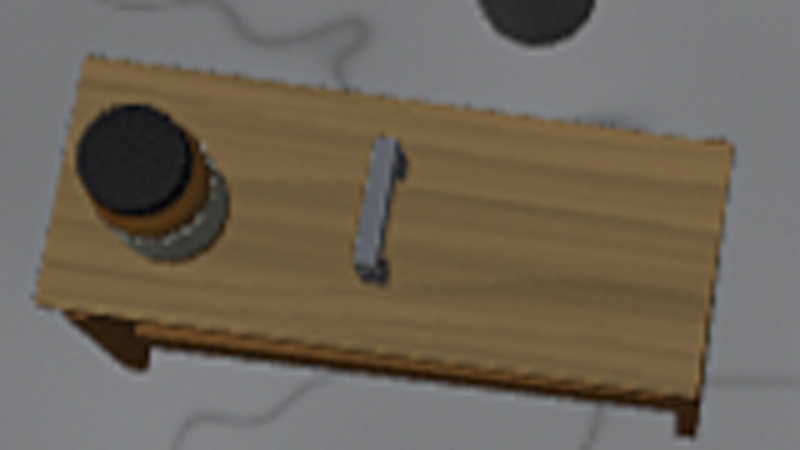

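View pics/d.png

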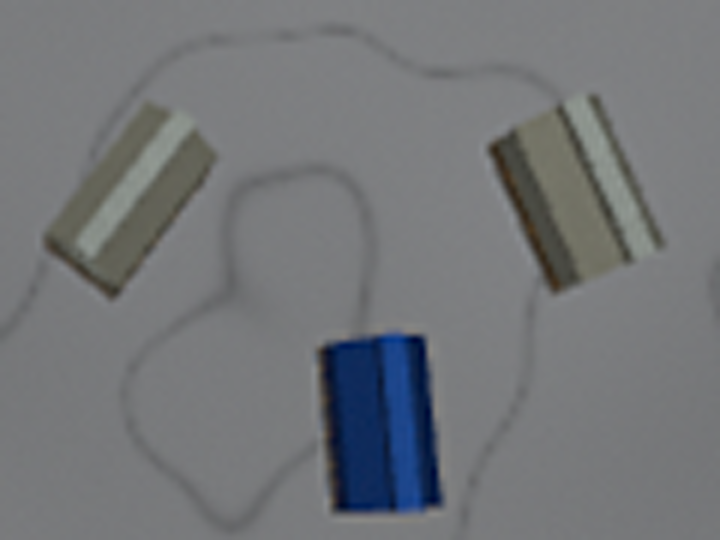

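View pics/e.png

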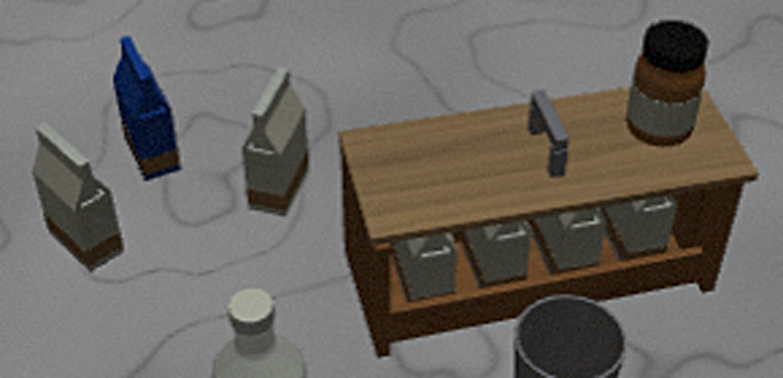

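Run:
```python
from h import *
np.set_printoptions(precision=1,suppress=True)
c=lambda x,y,z:ray("top",185+x/5,135+y/5,z)
d=lambda x,y,z:ray("top",315+x/6,225+y/6,z)
C=[c(*p,147) for p in((88,57),(733,145),(695,398),(37,303))]
for p in C:print(p)
print("centre",np.mean(C,0),"yaw of y axis",[np.degrees(np.arctan2(-(a-b)[0],(a-b)[1])) for a,b in((C[0],C[1]),(C[3],C[2]))],np.linalg.norm(C[0]-C[1]),np.linalg.norm(C[1]-C[2]))
print("jar",c(135,160,242))
h=[c(386,137,189),c(368,268,189)];print("handle",h,np.mean(h,0))
for a,b in(((183,112),(88,250)),((580,98),(645,253))):
    a,b=d(*a,125),d(*b,125);e=a-b;print("refill",a,b,(a+b)/2,np.degrees(np.arctan2(e[1],e[0])),np.linalg.norm(e))
s=lambda x,y,z:ray("side",170+x/2.7,130+y/2.7,z)
print("side jar cap",s(675,48,242)," handle",s(541,93,189),s(557,147,189))
print(" ridgeB",s(38,128,125),s(90,170,125)," A",s(285,70,125),s(258,112,125))
print("tool R",R.from_quat(bot.get_state()["tool_rot"]).as_matrix())
print("bottle,shaker",ray("top",378,132,190),ray("top",290,112,130))
```

```text
[702.1 235.1 147. ]
[670.6 -90.1 147. ]
[542.  -76.9 147. ]
[574.9 247.6 147. ]
centre [622.4  78.9 147. ] yaw of y axis [np.float64(-5.531590595518712), np.float64(-5.783317106591328)] 326.71368081470473 129.27370414875514
jar [623.3 182.6 242. ]
handle [array([654.8,  76.7, 189. ]), array([589.9,  80.5, 189. ])] [622.4  78.6 189. ]
refill [ 476.4 -132.4  125. ] [418.9 -96.1 125. ] [ 447.6 -114.2  125. ] -32.2967326235793 67.98084111875399
refill [ 489.4 -293.7  125. ] [ 427.9 -320.   125. ] [ 458.6 -306.8  125. ] 23.221918989866833 66.90724059638211
side jar cap [639.6 176.5 242. ]  handle [600.3  82.4 189. ] [665.2  67.6 189. ]
 ridgeB [ 433.7 -322.5  125. ] [ 502.7 -286.7  125. ]  A [425.5 -93.5 125. ] [ 475.4 -132.   125. ]
tool R [[-0.9  0.3 -0. ]
 [ 0.3  0.9 -0. ]
 [-0.  -0.  -1. ]]
bottle,shaker [ 743.7 -199.1  190. ] [810.7  23.  130. ]
```

```bash
python3 -m creep '[{"grip":0,"offset":[0,0,0.06],"dr":[0,0,0]},{"grip":0,"offset":[0,0,0.06],"dr":[0,0,0]},{"grip":0,"offset":[0.414,-0.407,0.06],"dr":[0,0,14]},{"grip":0,"offset":[0.414,-0.407,0.06],"dr":[0,0,14]},{"grip":0,"offset":[0.414,-0.407,0.06],"dr":[0,0,14]},{"grip":0,"offset":[0.414,-0.407,0.06],"dr":[0,0,14]},{"grip":0,"offset":[0.414,-0.407,0.06],"dr":[0,0,14]},{"grip":0,"offset":[0.414,-0.407,0.06],"dr":[0,0,14]},{"grip":0,"offset":[0.414,-0.407,0.06],"dr":[0,0,14]},{"grip":0,"offset":[0.414,-0.407,0.06],"dr":[0,0,14]},{"grip":0,"offset":[0.414,-0.407,0.06],"dr":[0,0,14]},{"grip":0,"offset":[0.414,-0.407,0.06],"dr":[0,0,14]},{"grip":0,"offset":[0.414,-0.407,0.06],"dr":[0,0,14]},{"grip":0,"offset":[0.414,-0.407,0.06],"dr":[0,0,14]},{"grip":0,"offset":[0.414,-0.407,0.06],"dr":[0,0,14]},{"grip":0,"offset":[0.414,-0.407,0.06],"dr":[0,0,14]},{"grip":0,"offset":[0.414,-0.407,0.06],"dr":[0,0,14]},{"grip":0,"offset":[0.414,-0.407,0.06],"dr":[0,0,14]},{"grip":0,"offset":[0.414,-0.407,0.06],"dr":[0,0,14]},{"grip":0,"offset":[0.414,-0.407,0.06],"dr":[0,0,14]}]' 20
python3 - <<'E'
from h import *
snap("side","f.png",(280,0,500,280),2.1)
print(R.from_quat(bot.get_state()["tool_rot"]).as_matrix().round(3))
E
```

```text
clock: 1.92
position: [624.0, 182.9, 282.5]
tool_rot: [0.049, 0.999, 0.0, -0.0]
ft_force: [-0.0, -0.0, 0.1]
width: 0.999
grip_force: 0.0
[[-0.995  0.097 -0.   ]
 [ 0.097  0.995  0.001]
 [ 0.     0.001 -1.   ]]
```

View pics/f.png

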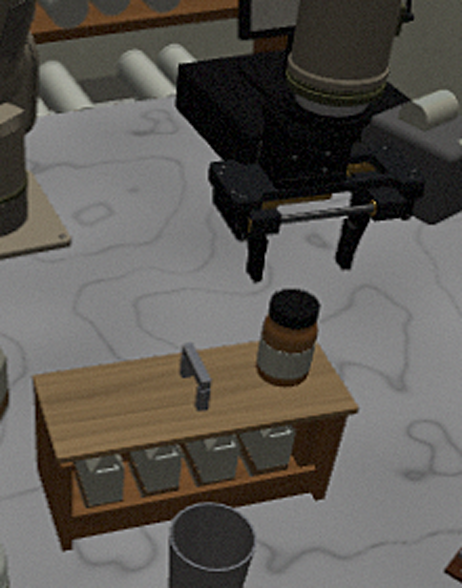

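The fingers are open around the jar's axis, with tips at about (403,130) and (445,125) and the cap at (420,145). I'll check this by projection.

Run:
```python
from h import *
print(proj("side",[[624,183,282.5],[624,182,242],[624,182,147]]))
print((np.array([302,267])/2.1+[280,0]),(np.array([295,305])/2.1+[280,0]))
```

```text
[[422.25757865 127.70075433]
 [418.80943557 143.09086825]
 [412.27563801 175.84872795]]
[423.80952381 127.14285714] [420.47619048 145.23809524]
```

Consistent, so I descend and grip.

```bash
python3 -m creep '[{"grip":0,"offset":[0.002,0,-0.04],"dr":[0,0,0]},{"grip":0,"offset":[0.002,0,-0.07],"dr":[0,0,0]},{"grip":0,"offset":[0.002,0,-0.097],"dr":[0,0,0]},{"grip":0,"offset":[0.002,0,-0.097],"dr":[0,0,0]},{"grip":0,"offset":[0.002,0,-0.097],"dr":[0,0,0]},{"grip":255,"offset":[0.002,0,-0.097],"dr":[0,0,0]},{"grip":255,"offset":[0.002,0,-0.097],"dr":[0,0,0]},{"grip":255,"offset":[0.002,0,-0.097],"dr":[0,0,0]},{"grip":255,"offset":[0.002,0,-0.097],"dr":[0,0,0]},{"grip":255,"offset":[0.002,0,-0.097],"dr":[0,0,0]},{"grip":255,"offset":[0.002,0,-0.097],"dr":[0,0,0]},{"grip":255,"offset":[0.002,0,-0.097],"dr":[0,0,0]},{"grip":255,"offset":[0.002,0,-0.097],"dr":[0,0,0]},{"grip":255,"offset":[0.002,0,-0.097],"dr":[0,0,0]},{"grip":255,"offset":[0.002,0,-0.097],"dr":[0,0,0]},{"grip":255,"offset":[0.002,0,-0.097],"dr":[0,0,0]}]' 20
```

```text
clock: 3.3
position: [627.1, 182.7, 186.7]
tool_rot: [0.049, 0.999, 0.001, 0.001]
ft_force: [0.0, 4.3, 5.9]
width: 0.66
grip_force: 20.0
```

```bash
python3 -m creep '[{"grip":255,"offset":[0,0,0.03],"dr":[0,0,0]},{"grip":255,"offset":[0,0,0.06],"dr":[0,0,0]},{"grip":255,"offset":[-0.007,0.04,0.06],"dr":[0,0,0]},{"grip":255,"offset":[-0.013,0.08,0.06],"dr":[0,0,0]},{"grip":255,"offset":[-0.02,0.12,0.06],"dr":[0,0,0]},{"grip":255,"offset":[-0.027,0.16,0.06],"dr":[0,0,0]},{"grip":255,"offset":[-0.027,0.19,0.06],"dr":[0,0,0]},{"grip":255,"offset":[-0.027,0.19,0.03],"dr":[0,0,0]},{"grip":255,"offset":[-0.027,0.19,0],"dr":[0,0,0]},{"grip":255,"offset":[-0.027,0.19,-0.03],"dr":[0,0,0]},{"grip":255,"offset":[-0.027,0.19,-0.06],"dr":[0,0,0]},{"grip":255,"offset":[-0.027,0.19,-0.09],"dr":[0,0,0]},{"grip":255,"offset":[-0.027,0.19,-0.115],"dr":[0,0,0]},{"grip":255,"offset":[-0.027,0.19,-0.13],"dr":[0,0,0]},{"grip":255,"offset":[-0.027,0.19,-0.138],"dr":[0,0,0]},{"grip":255,"offset":[-0.027,0.19,-0.142],"dr":[0,0,0]},{"grip":255,"offset":[-0.027,0.19,-0.144],"dr":[0,0,0]},{"grip":255,"offset":[-0.027,0.19,-0.145],"dr":[0,0,0]},{"grip":255,"offset":[-0.027,0.19,-0.145],"dr":[0,0,0]},{"grip":255,"offset":[-0.027,0.19,-0.145],"dr":[0,0,0]}]' 20
```

```text
clock: 4.97
position: [600.2, 371.7, 41.7]
tool_rot: [0.05, 0.999, 0.001, 0.001]
ft_force: [0.3, 0.7, -2.1]
width: 0.66
grip_force: 20.0
```

```bash
python3 -m creep '[{"grip":255,"offset":[0,0,-0.001],"dr":[0,0,0]},{"grip":255,"offset":[0,0,-0.002],"dr":[0,0,0]},{"grip":255,"offset":[0,0,-0.002],"dr":[0,0,0]},{"grip":90,"offset":[0,0,-0.002],"dr":[0,0,0]},{"grip":0,"offset":[0,0,-0.002],"dr":[0,0,0]},{"grip":0,"offset":[0,0,-0.002],"dr":[0,0,0]},{"grip":0,"offset":[0,0,-0.002],"dr":[0,0,0]},{"grip":0,"offset":[0,0,-0.002],"dr":[0,0,0]},{"grip":0,"offset":[0,0,-0.002],"dr":[0,0,0]},{"grip":0,"offset":[0,0,-0.002],"dr":[0,0,0]},{"grip":0,"offset":[0,0,0.03],"dr":[0,0,0]},{"grip":0,"offset":[0,0,0.07],"dr":[0,0,0]},{"grip":0,"offset":[0,0,0.11],"dr":[0,0,0]},{"grip":0,"offset":[0,0,0.15],"dr":[0,0,0]},{"grip":0,"offset":[0,0,0.19],"dr":[0,0,0]},{"grip":0,"offset":[0,0,0.21],"dr":[0,0,0]},{"grip":0,"offset":[0,0,0.21],"dr":[0,0,0]},{"grip":0,"offset":[0,0,0.21],"dr":[0,0,0]}]' 20
python3 - <<'E'
from h import *
t=camera("top")[:,:,::-1];s=camera("side")[:,:,::-1]
a=cv2.resize(t[130:230,110:350],None,fx=3.2,fy=3.2,interpolation=cv2.INTER_CUBIC)
b=cv2.resize(s[110:270,280:560],None,fx=1.75,fy=1.75)
o=np.zeros((a.shape[0]+b.shape[0],max(a.shape[1],b.shape[1]),3),np.uint8);o[:a.shape[0],:a.shape[1]]=a;o[a.shape[0]:,:b.shape[1]]=b
cv2.imwrite("pics/g.png",o)
E
```

```text
clock: 6.47
position: [600.2, 371.7, 252.1]
tool_rot: [0.05, 0.999, 0.001, 0.001]
ft_force: [-0.3, 0.2, -1.4]
width: 0.999
grip_force: 0.0
```

View pics/g.png

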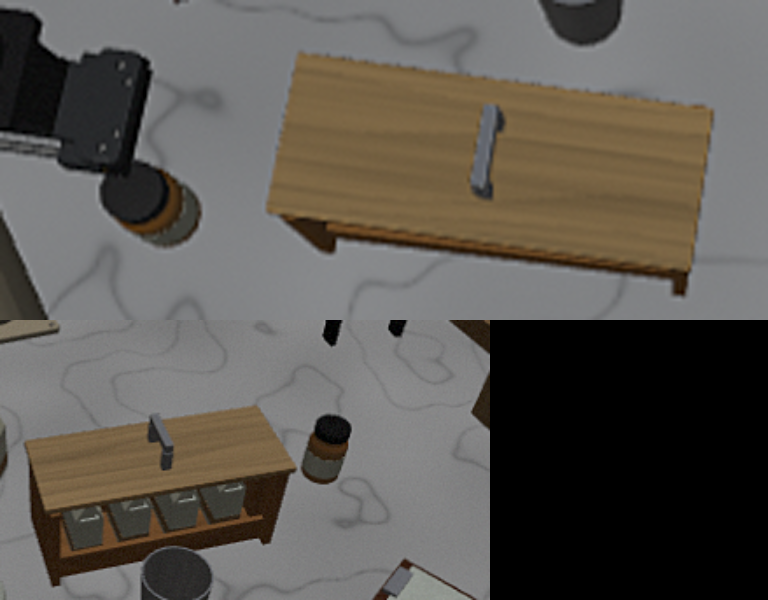

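The jar stands upright at crop (165,205). The cover is unmoved, with its handle at crop (486,150). Next I take the handle.

```bash
python3 -m creep '[{"grip":0,"offset":[0.022,-0.293,0],"dr":[0,0,0]},{"grip":0,"offset":[0.022,-0.293,0],"dr":[0,0,0]},{"grip":0,"offset":[0.022,-0.293,0],"dr":[0,0,0]},{"grip":0,"offset":[0.022,-0.293,0],"dr":[0,0,0]},{"grip":0,"offset":[0.022,-0.293,0],"dr":[0,0,0]},{"grip":0,"offset":[0.022,-0.293,0],"dr":[0,0,0]},{"grip":0,"offset":[0.022,-0.293,0],"dr":[0,0,0]},{"grip":0,"offset":[0.022,-0.293,0],"dr":[0,0,0]},{"grip":0,"offset":[0.022,-0.293,0],"dr":[0,0,0]},{"grip":0,"offset":[0.022,-0.293,-0.04],"dr":[0,0,0]},{"grip":0,"offset":[0.022,-0.293,-0.07],"dr":[0,0,0]},{"grip":0,"offset":[0.022,-0.293,-0.088],"dr":[0,0,0]},{"grip":0,"offset":[0.022,-0.293,-0.088],"dr":[0,0,0]},{"grip":0,"offset":[0.022,-0.293,-0.088],"dr":[0,0,0]}]' 40
python3 -m creep '[{"grip":180,"offset":[0,0,0],"dr":[0,0,0]},{"grip":200,"offset":[0,0,0],"dr":[0,0,0]},{"grip":255,"offset":[0,0,0],"dr":[0,0,0]},{"grip":255,"offset":[0,0,0],"dr":[0,0,0]},{"grip":255,"offset":[0,0,0],"dr":[0,0,0]},{"grip":255,"offset":[0,0,0],"dr":[0,0,0]},{"grip":255,"offset":[0,0,0],"dr":[0,0,0]},{"grip":255,"offset":[0,0,0],"dr":[0,0,0]},{"grip":255,"offset":[0,0,0],"dr":[0,0,0]},{"grip":255,"offset":[0,0,0],"dr":[0,0,0]}]' 40
```

```text
clock: 7.73
position: [620.7, 79.6, 161.3]
tool_rot: [0.049, 0.999, -0.0, -0.002]
ft_force: [1.1, 0.4, 1.0]
width: 0.992
grip_force: 0.0
clock: 8.57
position: [621.6, 78.4, 162.5]
tool_rot: [0.05, 0.999, 0.0, -0.0]
ft_force: [-0.4, -0.1, -0.8]
width: 0.326
grip_force: 0.0
```

```bash
python3 -m creep '[{"grip":255,"offset":[0,0,0],"dr":[0,0,0]},{"grip":255,"offset":[0,0,0],"dr":[0,0,0]},{"grip":255,"offset":[0,0,0],"dr":[0,0,0]},{"grip":255,"offset":[0,0,0],"dr":[0,0,0]},{"grip":255,"offset":[0,0,0],"dr":[0,0,0]},{"grip":255,"offset":[0,0,0],"dr":[0,0,0]}]' 40
```

```text
clock: 9.07
position: [621.6, 78.4, 162.6]
tool_rot: [0.05, 0.999, 0.0, -0.0]
ft_force: [0.5, -0.4, 0.4]
width: 0.128
grip_force: 40.0
```

```bash
python3 -m creep '[{"grip":255,"offset":[0,0,0.02],"dr":[0,0,0]},{"grip":255,"offset":[0,0,0.05],"dr":[0,0,0]},{"grip":255,"offset":[-0.02,0.01,0.05],"dr":[0,0,0]},{"grip":255,"offset":[-0.05,0.03,0.05],"dr":[0,0,0]},{"grip":255,"offset":[-0.08,0.05,0.05],"dr":[0,0,0]},{"grip":255,"offset":[-0.11,0.07,0.05],"dr":[0,0,0]},{"grip":255,"offset":[-0.14,0.09,0.05],"dr":[0,0,0]},{"grip":255,"offset":[-0.17,0.11,0.05],"dr":[0,0,0]},{"grip":255,"offset":[-0.19,0.112,0.05],"dr":[0,0,0]},{"grip":255,"offset":[-0.19,0.112,0.05],"dr":[0,0,0]},{"grip":255,"offset":[-0.19,0.112,0.02],"dr":[0,0,0]},{"grip":255,"offset":[-0.19,0.112,-0.01],"dr":[0,0,0]},{"grip":255,"offset":[-0.19,0.112,-0.04],"dr":[0,0,0]},{"grip":255,"offset":[-0.19,0.112,-0.07],"dr":[0,0,0]},{"grip":255,"offset":[-0.19,0.112,-0.1],"dr":[0,0,0]},{"grip":255,"offset":[-0.19,0.112,-0.12],"dr":[0,0,0]},{"grip":255,"offset":[-0.19,0.112,-0.13],"dr":[0,0,0]},{"grip":255,"offset":[-0.19,0.112,-0.134],"dr":[0,0,0]},{"grip":255,"offset":[-0.19,0.112,-0.134],"dr":[0,0,0]},{"grip":255,"offset":[-0.19,0.112,-0.134],"dr":[0,0,0]}]' 40
```

```text
clock: 10.73
position: [432.5, 190.8, 29.6]
tool_rot: [0.05, 0.999, 0.0, 0.001]
ft_force: [0.3, -0.5, -2.7]
width: 0.134
grip_force: 40.0
```

```bash
python3 -m creep '[{"grip":255,"offset":[0,0,-0.001],"dr":[0,0,0]},{"grip":255,"offset":[0,0,-0.002],"dr":[0,0,0]},{"grip":255,"offset":[0,0,-0.003],"dr":[0,0,0]},{"grip":255,"offset":[0,0,-0.003],"dr":[0,0,0]},{"grip":0,"offset":[0,0,-0.003],"dr":[0,0,0]},{"grip":0,"offset":[0,0,-0.003],"dr":[0,0,0]},{"grip":0,"offset":[0,0,-0.003],"dr":[0,0,0]},{"grip":0,"offset":[0,0,-0.003],"dr":[0,0,0]},{"grip":0,"offset":[0,0,-0.003],"dr":[0,0,0]},{"grip":0,"offset":[0,0,-0.003],"dr":[0,0,0]},{"grip":0,"offset":[0,0,0.04],"dr":[0,0,0]},{"grip":0,"offset":[0,0,0.08],"dr":[0,0,0]},{"grip":0,"offset":[0,0,0.12],"dr":[0,0,0]},{"grip":0,"offset":[0,0,0.16],"dr":[0,0,0]},{"grip":0,"offset":[0,0,0.2],"dr":[0,0,0]},{"grip":0,"offset":[0,0,0.24],"dr":[0,0,0]},{"grip":0,"offset":[0,0,0.24],"dr":[0,0,0]},{"grip":0,"offset":[0,0,0.24],"dr":[0,0,0]}]' 40
python3 - <<'E'
from h import *
t=camera("top")[:,:,::-1];s=camera("side")[:,:,::-1]
a=cv2.resize(t[140:260,180:440],None,fx=3,fy=3,interpolation=cv2.INTER_CUBIC)
b=cv2.resize(s[140:270,250:460],None,fx=1.8,fy=1.8,interpolation=cv2.INTER_CUBIC)
o=np.zeros((a.shape[0]+b.shape[0],max(a.shape[1],b.shape[1]),3),np.uint8);o[:a.shape[0],:a.shape[1]]=a;o[a.shape[0]:,:b.shape[1]]=b
cv2.imwrite("pics/h.png",o)
E
```

```text
clock: 12.23
position: [432.6, 191.0, 270.9]
tool_rot: [0.05, 0.999, 0.001, 0.002]
ft_force: [-0.1, -0.6, -1.8]
width: 0.991
grip_force: 0.0
```

View pics/h.png

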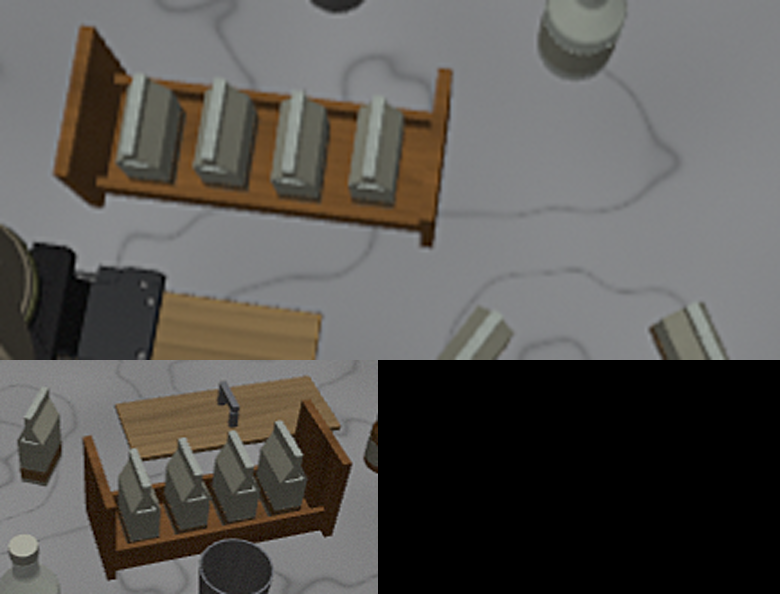

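The cover lies flat on the counter. Four stock ridges stand in the rack at crop x of about 132, 212, 292 and 372 (3x, offset (180,140)).

Run:
```python
from h import *
np.set_printoptions(precision=1,suppress=True)
f=lambda x,y,z:ray("top",180+x/3,140+y/3,z)
W=[f(82,27,137),f(57,175,137),f(452,70,137),f(434,222,137)]
for w in W:print("wall",w)
c=np.mean(W,0);d=(W[0]+W[1]-W[2]-W[3])[:2]/2;th=np.arctan2(-d[0],d[1]);print("centre",c,"len",np.linalg.norm(d),"yaw",np.degrees(th))
M=np.array([[np.cos(th),np.sin(th)],[-np.sin(th),np.cos(th)]])
for a,b in (((141,78),(123,158)),((220,82),(207,166)),((298,93),(287,172)),((378,97),(367,180))):
    a,b=f(*a,131),f(*b,131); m=(a+b)/2; e=a-b
    print("ridge",m, "rack xy",M@(m-c)[:2],"ang",np.degrees(np.arctan2(e[1],e[0])))
```

```text
wall [699.  225.2 137. ]
wall [570.9 233.5 137. ]
wall [675.2 -87.7 137. ]
wall [545.4 -78.4 137. ]
centre [622.6  73.2 137. ] len 313.3867868354989 yaw -4.503337588169995
ridge [623.7 177.4 131. ] rack xy [ -7.2 104. ] ang -7.293859326864488
ridge [621.6 109.  131. ] rack xy [-3.9 35.7] ang -4.168690899312264
ridge [617.2  42.7 131. ] rack xy [ -3.  -30.8] ang -3.994259514315931
ridge [615.  -24.1 131. ] rack xy [  0.1 -97.6] ang -4.307078518478781
```

Run:
```python
from h import *
t=camera("top")[:,:,::-1];s=camera("side")[:,:,::-1]
a=cv2.resize(t[145:225,195:335],None,fx=5,fy=5,interpolation=cv2.INTER_CUBIC)
cv2.imwrite("pics/i.png",a)
a=cv2.resize(s[150:265,290:450],None,fx=5,fy=5,interpolation=cv2.INTER_CUBIC)
cv2.imwrite("pics/j.png",a)
```

```text
(no output)
```

View pics/i.png

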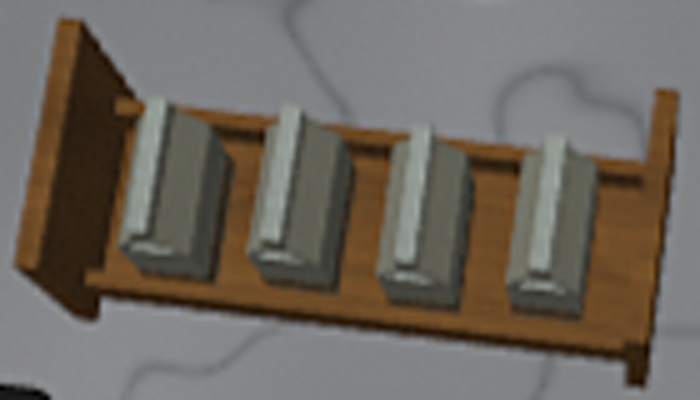

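View pics/j.png

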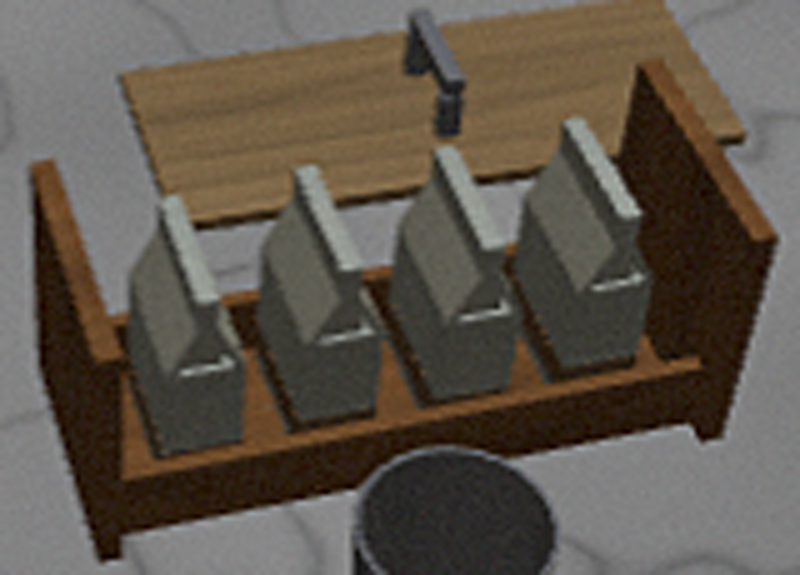

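Run:
```python
from h import *
np.set_printoptions(precision=1,suppress=True)
t=lambda x,y,z:ray("top",195+x/5,145+y/5,z)
s=lambda x,y,z:ray("side",290+x/5,150+y/5,z)
for f,L,Rr,S in((t,((71,19),(28,268)),((667,91),(638,344)),[((160,98),(143,235)),((292,106),(271,243)),((425,124),(406,263)),((555,137),(539,271))]),
 (s,((650,62),(765,238)),((42,162),(110,360)),[((575,119),(627,218)),((445,147),(492,248)),((306,168),(348,270)),((173,198),(207,304))])):
    l=np.mean([f(*p,137) for p in L],0);r=np.mean([f(*p,137) for p in Rr],0);c=(l+r)/2;d=(l-r)[:2];th=np.arctan2(-d[0],d[1])
    print("walls",l,r,"c",c,np.linalg.norm(d),"(304) yaw",np.degrees(th))
    M=np.array([[np.cos(th),np.sin(th)],[-np.sin(th),np.cos(th)]])
    for a,b in S:
        a,b=f(*a,131),f(*b,131);m=(a+b)/2;e=a-b;print(m,M@(m-c)[:2],np.degrees(np.arctan(e[1]/e[0])),np.linalg.norm(e))
```

```text
walls [635.1 225.  137. ] [610.5 -77.7 137. ] c [622.8  73.7 137. ] 303.6830140271366 (304) yaw -4.635824823206702
[626.5 174.4 131. ] [ -4.4 100.7] -1.8144441737262038 71.16303666122715
[625.3 109.  131. ] [-0.4 35.4] -4.085949982632888 71.32403868746069
[618.5  41.3 131. ] [ -1.7 -32.6] -3.8679151556867173 72.07101255702895
[616.  -24.7 131. ] [  1.2 -98.6] -3.590617792106903 69.29476158801437
walls [639.2 225.  137. ] [615.  -76.9 137. ] c [627.1  74.  137. ] 302.88265702869853 (304) yaw -4.57161310548177
[631.  175.4 131. ] [ -4.2 101.3] -7.101305795774447 69.81660135384065
[629.3 108.2 131. ] [-0.5 34.3] -6.826106195604763 69.31703243301561
[621.8  41.1 131. ] [ -2.6 -33.3] -6.260663533194467 68.72158037699974
[621.5 -24.9 131. ] [  2.3 -99.1] -7.173900080043713 69.12092427778441
```

```bash
python3 -m creep '[{"grip":150,"offset":[0.196,-0.016,0],"dr":[0,0,1]},{"grip":150,"offset":[0.196,-0.016,0],"dr":[0,0,1]},{"grip":150,"offset":[0.196,-0.016,0],"dr":[0,0,1]},{"grip":150,"offset":[0.196,-0.016,0],"dr":[0,0,1]},{"grip":150,"offset":[0.196,-0.016,0],"dr":[0,0,1]},{"grip":150,"offset":[0.196,-0.016,0],"dr":[0,0,1]},{"grip":150,"offset":[0.196,-0.016,0],"dr":[0,0,1]},{"grip":150,"offset":[0.196,-0.016,-0.04],"dr":[0,0,1]},{"grip":150,"offset":[0.196,-0.016,-0.08],"dr":[0,0,1]},{"grip":150,"offset":[0.196,-0.016,-0.11],"dr":[0,0,1]},{"grip":150,"offset":[0.196,-0.016,-0.13],"dr":[0,0,1]},{"grip":150,"offset":[0.196,-0.016,-0.145],"dr":[0,0,1]},{"grip":150,"offset":[0.196,-0.016,-0.157],"dr":[0,0,1]},{"grip":150,"offset":[0.196,-0.016,-0.167],"dr":[0,0,1]},{"grip":150,"offset":[0.196,-0.016,-0.167],"dr":[0,0,1]},{"grip":150,"offset":[0.196,-0.016,-0.167],"dr":[0,0,1]}]' 30
python3 -m creep '[{"grip":255,"offset":[0,0,0],"dr":[0,0,0]},{"grip":255,"offset":[0,0,0],"dr":[0,0,0]},{"grip":255,"offset":[0,0,0],"dr":[0,0,0]},{"grip":255,"offset":[0,0,0],"dr":[0,0,0]},{"grip":255,"offset":[0,0,0],"dr":[0,0,0]},{"grip":255,"offset":[0,0,0],"dr":[0,0,0]},{"grip":255,"offset":[0,0,0],"dr":[0,0,0]}]' 30
```

```text
clock: 13.77
position: [627.4, 174.6, 101.9]
tool_rot: [0.041, 0.999, 0.0, -0.0]
ft_force: [-0.3, -0.2, 0.9]
width: 0.411
grip_force: 0.0
clock: 14.35
position: [628.2, 174.9, 102.3]
tool_rot: [0.041, 0.999, 0.0, 0.001]
ft_force: [-0.2, 1.3, 5.3]
width: 0.222
grip_force: 27.9
```

```bash
python3 -m creep '[{"grip":170,"offset":[0,0,0],"dr":[0,0,0]},{"grip":170,"offset":[0,0,0],"dr":[0,0,0]},{"grip":170,"offset":[0,0,0.013],"dr":[0,0,0]},{"grip":170,"offset":[0,0,0.013],"dr":[0,0,0]},{"grip":255,"offset":[0,0,0.013],"dr":[0,0,0]},{"grip":255,"offset":[0,0,0.013],"dr":[0,0,0]},{"grip":255,"offset":[0,0,0.013],"dr":[0,0,0]},{"grip":255,"offset":[0,0,0.013],"dr":[0,0,0]},{"grip":255,"offset":[0,0,0.013],"dr":[0,0,0]},{"grip":255,"offset":[0,0,0.013],"dr":[0,0,0]},{"grip":255,"offset":[0,0,0.013],"dr":[0,0,0]},{"grip":255,"offset":[0,0,0.013],"dr":[0,0,0]}]' 30
```

```text
clock: 15.35
position: [627.4, 174.4, 114.2]
tool_rot: [0.041, 0.999, -0.0, -0.0]
ft_force: [-0.5, -0.4, -2.9]
width: 0.111
grip_force: 30.0
```

```bash
python3 -m creep '[{"grip":255,"offset":[0,0,0.003],"dr":[0,0,0]},{"grip":255,"offset":[0,0.005,0.003],"dr":[0,0,0]},{"grip":255,"offset":[0,0.01,0.003],"dr":[0,0,0]},{"grip":255,"offset":[0.001,0.016,0.003],"dr":[0,0,0]},{"grip":255,"offset":[0.001,0.016,0.003],"dr":[0,0,0]},{"grip":255,"offset":[0.001,0.016,0.001],"dr":[0,0,0]},{"grip":255,"offset":[0.001,0.016,0],"dr":[0,0,0]},{"grip":255,"offset":[0.001,0.016,0],"dr":[0,0,0]},{"grip":190,"offset":[0.001,0.016,0],"dr":[0,0,0]},{"grip":190,"offset":[0.001,0.016,0],"dr":[0,0,0]},{"grip":190,"offset":[0.001,0.016,0],"dr":[0,0,0]},{"grip":190,"offset":[0.001,0.016,0.02],"dr":[0,0,0]},{"grip":170,"offset":[0.001,0.016,0.05],"dr":[0,0,0]},{"grip":160,"offset":[0,-0.02,0.05],"dr":[0,0,0]},{"grip":160,"offset":[0,-0.05,0.05],"dr":[0,0,0]},{"grip":160,"offset":[0,-0.066,0.05],"dr":[0,0,0]},{"grip":160,"offset":[0,-0.066,0.03],"dr":[0,0,0]},{"grip":160,"offset":[0,-0.066,0.012],"dr":[0,0,0]},{"grip":160,"offset":[0,-0.066,0.001],"dr":[0,0,0]},{"grip":160,"offset":[0,-0.066,0.001],"dr":[0,0,0]}]' 30
python3 -m creep '[{"grip":255,"offset":[0,0,0],"dr":[0,0,0]},{"grip":255,"offset":[0,0,0],"dr":[0,0,0]},{"grip":255,"offset":[0,0,0],"dr":[0,0,0]},{"grip":255,"offset":[0,0,0],"dr":[0,0,0]},{"grip":255,"offset":[0,0,0],"dr":[0,0,0]},{"grip":255,"offset":[0,0,0],"dr":[0,0,0]},{"grip":255,"offset":[0,0,0],"dr":[0,0,0]},{"grip":255,"offset":[0,0,0],"dr":[0,0,0]}]' 30
```

```text
clock: 17.02
position: [626.3, 108.3, 113.2]
tool_rot: [0.041, 0.999, -0.0, -0.002]
ft_force: [-0.2, 0.2, -0.1]
width: 0.373
grip_force: 0.0
clock: 17.68
position: [628.0, 108.7, 116.2]
tool_rot: [0.041, 0.999, 0.0, 0.0]
ft_force: [-1.2, 0.4, 5.3]
width: 0.116
grip_force: 30.0
```

```bash
python3 -m creep '[{"grip":255,"offset":[0,0,0.003],"dr":[0,0,0]},{"grip":255,"offset":[0,-0.003,0.003],"dr":[0,0,0]},{"grip":255,"offset":[0,-0.006,0.003],"dr":[0,0,0]},{"grip":255,"offset":[0,-0.006,0.003],"dr":[0,0,0]},{"grip":255,"offset":[0,-0.006,0],"dr":[0,0,0]},{"grip":255,"offset":[0,-0.006,-0.001],"dr":[0,0,0]},{"grip":190,"offset":[0,-0.006,-0.001],"dr":[0,0,0]},{"grip":190,"offset":[0,-0.006,-0.001],"dr":[0,0,0]},{"grip":190,"offset":[0,-0.006,-0.001],"dr":[0,0,0]},{"grip":180,"offset":[0,-0.006,0.02],"dr":[0,0,0]},{"grip":170,"offset":[0,-0.006,0.05],"dr":[0,0,0]},{"grip":160,"offset":[-0.003,-0.046,0.05],"dr":[0,0,0]},{"grip":160,"offset":[-0.006,-0.086,0.05],"dr":[0,0,0]},{"grip":160,"offset":[-0.009,-0.12,0.05],"dr":[0,0,0]},{"grip":160,"offset":[-0.009,-0.134,0.05],"dr":[0,0,0]},{"grip":160,"offset":[-0.009,-0.134,0.03],"dr":[0,0,0]},{"grip":160,"offset":[-0.009,-0.134,0.012],"dr":[0,0,0]},{"grip":160,"offset":[-0.009,-0.134,0],"dr":[0,0,0]},{"grip":160,"offset":[-0.009,-0.134,0],"dr":[0,0,0]}]' 30
python3 -m creep '[{"grip":255,"offset":[0,0,0],"dr":[0,0,0]},{"grip":255,"offset":[0,0,0],"dr":[0,0,0]},{"grip":255,"offset":[0,0,0],"dr":[0,0,0]},{"grip":255,"offset":[0,0,0],"dr":[0,0,0]},{"grip":255,"offset":[0,0,0],"dr":[0,0,0]},{"grip":255,"offset":[0,0,0],"dr":[0,0,0]},{"grip":255,"offset":[0,0,0],"dr":[0,0,0]},{"grip":255,"offset":[0,0,0],"dr":[0,0,0]}]' 30
```

```text
clock: 19.27
position: [617.0, -25.1, 112.6]
tool_rot: [0.041, 0.999, -0.0, -0.002]
ft_force: [-0.5, -0.3, 0.2]
width: 0.37
grip_force: 0.0
clock: 19.93
position: [619.1, -25.5, 116.2]
tool_rot: [0.041, 0.999, 0.0, 0.001]
ft_force: [-0.3, 0.9, 6.0]
width: 0.11
grip_force: 30.0
```

```bash
python3 -m creep '[{"grip":255,"offset":[0,0,0.003],"dr":[0,0,0]},{"grip":255,"offset":[0,-0.006,0.003],"dr":[0,0,0]},{"grip":255,"offset":[-0.001,-0.012,0.003],"dr":[0,0,0]},{"grip":255,"offset":[-0.001,-0.017,0.003],"dr":[0,0,0]},{"grip":255,"offset":[-0.001,-0.017,0],"dr":[0,0,0]},{"grip":255,"offset":[-0.001,-0.017,-0.001],"dr":[0,0,0]},{"grip":190,"offset":[-0.001,-0.017,-0.001],"dr":[0,0,0]},{"grip":190,"offset":[-0.001,-0.017,-0.001],"dr":[0,0,0]},{"grip":190,"offset":[-0.001,-0.017,-0.001],"dr":[0,0,0]},{"grip":180,"offset":[-0.001,-0.017,0.02],"dr":[0,0,0]},{"grip":140,"offset":[-0.001,-0.017,0.06],"dr":[0,0,0]},{"grip":120,"offset":[-0.17,-0.088,0.06],"dr":[0,0,-30]},{"grip":120,"offset":[-0.17,-0.088,0.06],"dr":[0,0,-30]},{"grip":120,"offset":[-0.17,-0.088,0.06],"dr":[0,0,-30]},{"grip":120,"offset":[-0.17,-0.088,0.06],"dr":[0,0,-30]},{"grip":120,"offset":[-0.17,-0.088,0.06],"dr":[0,0,-30]},{"grip":120,"offset":[-0.17,-0.088,0.06],"dr":[0,0,-30]},{"grip":120,"offset":[-0.17,-0.088,0.06],"dr":[0,0,-30]},{"grip":120,"offset":[-0.17,-0.088,0.06],"dr":[0,0,-30]}]' 30
python3 - <<'E'
from h import *
t=camera("top")[:,:,::-1];s=camera("side")[:,:,::-1]
a=cv2.resize(t[145:225,195:335],None,fx=4,fy=4,interpolation=cv2.INTER_CUBIC)
b=cv2.resize(s[110:270,170:450],None,fx=1.75,fy=1.75,interpolation=cv2.INTER_CUBIC)
o=np.zeros((600,560,3),np.uint8);o[:a.shape[0],:a.shape[1]]=a;o[320:,:b.shape[1]]=b
cv2.imwrite("pics/k.png",o)
E
```

```text
clock: 21.52
position: [449.3, -113.0, 175.8]
tool_rot: [0.298, 0.955, 0.0, 0.0]
ft_force: [-0.2, 1.3, -0.6]
width: 0.526
grip_force: 0.0
```

View pics/k.png

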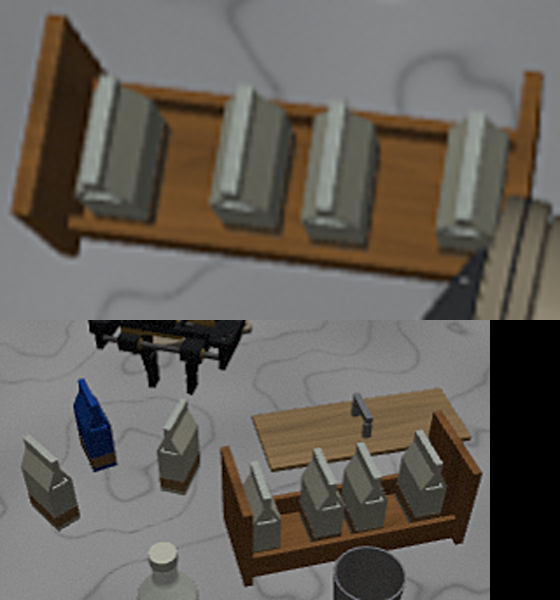

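The two gaps are now wide: ridges in the top crop at x of about 98, 236, 331 and 467. All cartons are upright, and the fingers are above the left white refill. Now I grip it.

```bash
python3 -m creep '[{"grip":120,"offset":[0,0,-0.03],"dr":[0,0,0]},{"grip":120,"offset":[0,0,-0.05],"dr":[0,0,0]},{"grip":120,"offset":[0,0,-0.06],"dr":[0,0,0]},{"grip":120,"offset":[0,0,-0.065],"dr":[0,0,0]},{"grip":120,"offset":[0,0,-0.065],"dr":[0,0,0]},{"grip":255,"offset":[0,0,-0.065],"dr":[0,0,0]},{"grip":255,"offset":[0,0,-0.065],"dr":[0,0,0]},{"grip":255,"offset":[0,0,-0.065],"dr":[0,0,0]},{"grip":255,"offset":[0,0,-0.065],"dr":[0,0,0]},{"grip":255,"offset":[0,0,-0.065],"dr":[0,0,0]},{"grip":255,"offset":[0,0,-0.065],"dr":[0,0,0]},{"grip":255,"offset":[0,0,-0.065],"dr":[0,0,0]},{"grip":255,"offset":[0,0,-0.065],"dr":[0,0,0]},{"grip":255,"offset":[0,0,-0.065],"dr":[0,0,0]},{"grip":255,"offset":[0,0,-0.065],"dr":[0,0,0]}]' 30
python3 - <<'E'
from h import *
np.set_printoptions(precision=1,suppress=True)
t=lambda x,y:ray("top",195+x/4,145+y/4,131)
for a,b in(((107,77),(90,187)),((244,90),(228,193)),((337,102),(325,208)),((477,115),(457,220))):print((t(*a)+t(*b))/2)
E
```

```text
clock: 22.87
position: [448.7, -113.6, 110.7]
tool_rot: [0.298, 0.954, 0.0, 0.0]
ft_force: [-1.3, 0.1, 2.9]
width: 0.111
grip_force: 30.0
[626.6 188.7 131. ]
[624.3 102.1 131. ]
[618.3  42.2 131. ]
[614.  -43.2 131. ]
```

```bash
python3 -m creep '[{"grip":255,"offset":[0,0,0.03],"dr":[0,0,0]},{"grip":255,"offset":[0,0,0.07],"dr":[0,0,0]},{"grip":255,"offset":[0,0,0.11],"dr":[0,0,0]},{"grip":255,"offset":[0,0,0.15],"dr":[0,0,0]},{"grip":255,"offset":[0,0,0.16],"dr":[0,0,0]},{"grip":255,"offset":[0.03,0.02,0.16],"dr":[0,0,5]},{"grip":255,"offset":[0.06,0.04,0.16],"dr":[0,0,10]},{"grip":255,"offset":[0.09,0.06,0.16],"dr":[0,0,15]},{"grip":255,"offset":[0.12,0.08,0.16],"dr":[0,0,20]},{"grip":255,"offset":[0.15,0.1,0.16],"dr":[0,0,25]},{"grip":255,"offset":[0.17,0.113,0.16],"dr":[0,0,30]},{"grip":255,"offset":[0.17,0.113,0.16],"dr":[0,0,30]},{"grip":255,"offset":[0.17,0.113,0.16],"dr":[0,0,30]},{"grip":255,"offset":[0.17,0.113,0.16],"dr":[0,0,30]}]' 30
python3 - <<'E'
from h import *
s=camera("side")[:,:,::-1]
cv2.imwrite("pics/l.png",cv2.resize(s[60:270,260:450],None,fx=2.8,fy=2.8,interpolation=cv2.INTER_CUBIC))
E
```

```text
clock: 24.03
position: [618.1, -1.3, 269.5]
tool_rot: [0.042, 0.999, -0.0, -0.001]
ft_force: [-0.0, -0.2, -2.7]
width: 0.112
grip_force: 30.0
```

View pics/l.png

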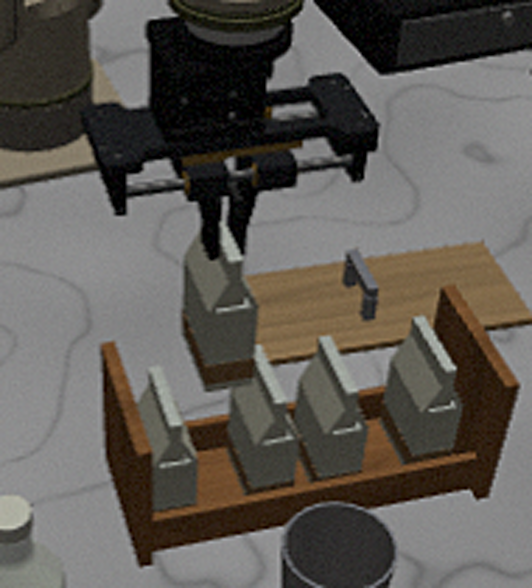

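The refill hangs upright over the gap between the third and fourth ridges (bottom at crop about (220,385)). I lower it.

```bash
python3 -m creep '[{"grip":255,"offset":[0.001,0.001,-0.02],"dr":[0,0,0]},{"grip":255,"offset":[0.001,0.001,-0.03],"dr":[0,0,0]},{"grip":255,"offset":[0.001,0.001,-0.04],"dr":[0,0,0]},{"grip":255,"offset":[0.001,0.001,-0.05],"dr":[0,0,0]},{"grip":255,"offset":[0.001,0.001,-0.06],"dr":[0,0,0]},{"grip":255,"offset":[0.001,0.001,-0.07],"dr":[0,0,0]},{"grip":255,"offset":[0.001,0.001,-0.08],"dr":[0,0,0]},{"grip":255,"offset":[0.001,0.001,-0.08],"dr":[0,0,0]}]' 30
```

```text
clock: 24.75
position: [618.6, 0.5, 188.1]
tool_rot: [0.041, 0.999, -0.0, -0.002]
ft_force: [-0.9, 0.3, -2.2]
width: 0.109
grip_force: 30.0
```

```bash
python3 -m creep '[{"grip":255,"offset":[0,0,-0.01],"dr":[0,0,0]},{"grip":255,"offset":[0,0,-0.02],"dr":[0,0,0]},{"grip":255,"offset":[0,0,-0.03],"dr":[0,0,0]},{"grip":255,"offset":[0,0,-0.04],"dr":[0,0,0]},{"grip":255,"offset":[0,0,-0.05],"dr":[0,0,0]},{"grip":255,"offset":[0,0,-0.06],"dr":[0,0,0]},{"grip":255,"offset":[0,0,-0.066],"dr":[0,0,0]},{"grip":255,"offset":[0,0,-0.07],"dr":[0,0,0]},{"grip":255,"offset":[0,0,-0.071],"dr":[0,0,0]},{"grip":255,"offset":[0,0,-0.071],"dr":[0,0,0]}]' 30
```

```text
clock: 25.58
position: [619.7, 0.4, 119.5]
tool_rot: [0.041, 0.999, -0.0, -0.0]
ft_force: [0.2, -1.0, -2.5]
width: 0.11
grip_force: 30.0
```

```bash
python3 -m creep '[{"grip":255,"offset":[0,0,-0.002],"dr":[0,0,0]},{"grip":255,"offset":[0,0,-0.003],"dr":[0,0,0]},{"grip":255,"offset":[0,0,-0.003],"dr":[0,0,0]},{"grip":190,"offset":[0,0,-0.003],"dr":[0,0,0]},{"grip":190,"offset":[0,0,-0.003],"dr":[0,0,0]},{"grip":190,"offset":[0,0,-0.003],"dr":[0,0,0]},{"grip":180,"offset":[0,0,0.02],"dr":[0,0,0]},{"grip":150,"offset":[0,0,0.06],"dr":[0,0,0]},{"grip":120,"offset":[-0.156,-0.306,0.06],"dr":[0,0,30]},{"grip":120,"offset":[-0.156,-0.306,0.06],"dr":[0,0,30]},{"grip":120,"offset":[-0.156,-0.306,0.06],"dr":[0,0,30]},{"grip":120,"offset":[-0.156,-0.306,0.06],"dr":[0,0,30]},{"grip":120,"offset":[-0.156,-0.306,0.06],"dr":[0,0,30]},{"grip":120,"offset":[-0.156,-0.306,0.06],"dr":[0,0,30]},{"grip":120,"offset":[-0.156,-0.306,0.06],"dr":[0,0,30]},{"grip":120,"offset":[-0.156,-0.306,0.06],"dr":[0,0,30]},{"grip":120,"offset":[-0.156,-0.306,0.06],"dr":[0,0,30]},{"grip":120,"offset":[-0.156,-0.306,0.06],"dr":[0,0,30]},{"grip":120,"offset":[-0.156,-0.306,0.06],"dr":[0,0,30]},{"grip":120,"offset":[-0.156,-0.306,0.06],"dr":[0,0,30]}]' 30
```

```text
clock: 27.25
position: [464.4, -304.4, 179.6]
tool_rot: [-0.22, 0.976, 0.0, 0.0]
ft_force: [0.4, 0.2, -0.0]
width: 0.528
grip_force: 0.0
```

```bash
python3 -m creep '[{"grip":120,"offset":[-0.001,-0.001,-0.03],"dr":[0,0,0]},{"grip":120,"offset":[-0.001,-0.001,-0.05],"dr":[0,0,0]},{"grip":120,"offset":[-0.001,-0.001,-0.06],"dr":[0,0,0]},{"grip":120,"offset":[-0.001,-0.001,-0.069],"dr":[0,0,0]},{"grip":120,"offset":[-0.001,-0.001,-0.069],"dr":[0,0,0]},{"grip":255,"offset":[-0.001,-0.001,-0.069],"dr":[0,0,0]},{"grip":255,"offset":[-0.001,-0.001,-0.069],"dr":[0,0,0]},{"grip":255,"offset":[-0.001,-0.001,-0.069],"dr":[0,0,0]},{"grip":255,"offset":[-0.001,-0.001,-0.069],"dr":[0,0,0]},{"grip":255,"offset":[-0.001,-0.001,-0.069],"dr":[0,0,0]},{"grip":255,"offset":[-0.001,-0.001,-0.069],"dr":[0,0,0]},{"grip":255,"offset":[-0.001,-0.001,-0.069],"dr":[0,0,0]},{"grip":255,"offset":[-0.001,-0.001,-0.069],"dr":[0,0,0]},{"grip":255,"offset":[-0.001,-0.001,-0.069],"dr":[0,0,0]},{"grip":255,"offset":[-0.001,-0.001,-0.069],"dr":[0,0,0]}]' 30
```

```text
clock: 28.5
position: [462.6, -306.5, 110.5]
tool_rot: [-0.219, 0.976, 0.0, -0.0]
ft_force: [-0.5, 0.7, 0.2]
width: 0.113
grip_force: 30.0
```

```bash
python3 -m creep '[{"grip":255,"offset":[0,0,0.03],"dr":[0,0,0]},{"grip":255,"offset":[0,0,0.07],"dr":[0,0,0]},{"grip":255,"offset":[0,0,0.11],"dr":[0,0,0]},{"grip":255,"offset":[0,0,0.15],"dr":[0,0,0]},{"grip":255,"offset":[0,0,0.165],"dr":[0,0,0]},{"grip":255,"offset":[0.012,0.035,0.165],"dr":[0,0,-3]},{"grip":255,"offset":[0.024,0.07,0.165],"dr":[0,0,-6]},{"grip":255,"offset":[0.037,0.105,0.165],"dr":[0,0,-9]},{"grip":255,"offset":[0.05,0.14,0.165],"dr":[0,0,-12]},{"grip":255,"offset":[0.063,0.175,0.165],"dr":[0,0,-15]},{"grip":255,"offset":[0.076,0.21,0.165],"dr":[0,0,-18]},{"grip":255,"offset":[0.09,0.245,0.165],"dr":[0,0,-21]},{"grip":255,"offset":[0.104,0.28,0.165],"dr":[0,0,-24]},{"grip":255,"offset":[0.117,0.315,0.165],"dr":[0,0,-27]},{"grip":255,"offset":[0.13,0.35,0.165],"dr":[0,0,-30]},{"grip":255,"offset":[0.143,0.385,0.165],"dr":[0,0,-30]},{"grip":255,"offset":[0.156,0.42,0.165],"dr":[0,0,-30]},{"grip":255,"offset":[0.168,0.453,0.165],"dr":[0,0,-30]},{"grip":255,"offset":[0.168,0.453,0.165],"dr":[0,0,-30]},{"grip":255,"offset":[0.168,0.453,0.165],"dr":[0,0,-30]}]' 30
python3 -m creep '[{"grip":255,"offset":[0,0,-0.02],"dr":[0,0,0]},{"grip":255,"offset":[0,0,-0.03],"dr":[0,0,0]},{"grip":255,"offset":[0,0,-0.04],"dr":[0,0,0]},{"grip":255,"offset":[0,0,-0.05],"dr":[0,0,0]},{"grip":255,"offset":[0,0,-0.06],"dr":[0,0,0]},{"grip":255,"offset":[0,0,-0.07],"dr":[0,0,0]},{"grip":255,"offset":[0,0,-0.08],"dr":[0,0,0]},{"grip":255,"offset":[0,0,-0.08],"dr":[0,0,0]}]' 30
```

```text
clock: 30.17
position: [630.4, 149.3, 274.3]
tool_rot: [0.039, 0.999, 0.0, -0.001]
ft_force: [0.1, -1.2, -0.3]
width: 0.113
grip_force: 30.0
clock: 30.83
position: [629.7, 146.1, 193.0]
tool_rot: [0.041, 0.999, -0.0, -0.002]
ft_force: [0.1, -1.4, -1.6]
width: 0.114
grip_force: 30.0
```

```bash
python3 -m creep '[{"grip":255,"offset":[0,0,-0.01],"dr":[0,0,0]},{"grip":255,"offset":[0,0,-0.02],"dr":[0,0,0]},{"grip":255,"offset":[0,0,-0.03],"dr":[0,0,0]},{"grip":255,"offset":[0,0,-0.04],"dr":[0,0,0]},{"grip":255,"offset":[0,0,-0.05],"dr":[0,0,0]},{"grip":255,"offset":[0,0,-0.06],"dr":[0,0,0]},{"grip":255,"offset":[0,0,-0.068],"dr":[0,0,0]},{"grip":255,"offset":[0,0,-0.073],"dr":[0,0,0]},{"grip":255,"offset":[0,0,-0.075],"dr":[0,0,0]},{"grip":255,"offset":[0,0,-0.076],"dr":[0,0,0]},{"grip":255,"offset":[0,0,-0.076],"dr":[0,0,0]}]' 30
```

```text
clock: 31.75
position: [630.8, 146.5, 119.8]
tool_rot: [0.041, 0.999, 0.0, 0.0]
ft_force: [0.7, 0.4, -1.3]
width: 0.108
grip_force: 30.0
```

```bash
python3 -m creep '[{"grip":255,"offset":[0,0,-0.002],"dr":[0,0,0]},{"grip":255,"offset":[0,0,-0.003],"dr":[0,0,0]},{"grip":255,"offset":[0,0,-0.003],"dr":[0,0,0]},{"grip":190,"offset":[0,0,-0.003],"dr":[0,0,0]},{"grip":190,"offset":[0,0,-0.003],"dr":[0,0,0]},{"grip":190,"offset":[0,0,-0.003],"dr":[0,0,0]},{"grip":180,"offset":[0,0,0.02],"dr":[0,0,0]},{"grip":150,"offset":[0,0,0.06],"dr":[0,0,0]},{"grip":120,"offset":[-0.11,-0.396,0.15],"dr":[0,0,0]},{"grip":0,"offset":[-0.11,-0.396,0.15],"dr":[0,0,0]},{"grip":0,"offset":[-0.11,-0.396,0.15],"dr":[0,0,0]},{"grip":0,"offset":[-0.11,-0.396,0.15],"dr":[0,0,0]},{"grip":0,"offset":[-0.11,-0.396,0.15],"dr":[0,0,0]},{"grip":0,"offset":[-0.11,-0.396,0.15],"dr":[0,0,0]},{"grip":0,"offset":[-0.11,-0.396,0.15],"dr":[0,0,0]},{"grip":0,"offset":[-0.11,-0.396,0.15],"dr":[0,0,0]},{"grip":0,"offset":[-0.11,-0.396,0.15],"dr":[0,0,0]},{"grip":0,"offset":[-0.11,-0.396,0.15],"dr":[0,0,0]},{"grip":0,"offset":[-0.11,-0.396,0.15],"dr":[0,0,0]},{"grip":0,"offset":[-0.11,-0.396,0.15],"dr":[0,0,0]}]' 30
python3 - <<'E'
from h import *
t=camera("top")[:,:,::-1];s=camera("side")[:,:,::-1]
a=cv2.resize(t[145:275,160:340],None,fx=4.4,fy=4.4,interpolation=cv2.INTER_CUBIC)[:, :]
b=cv2.resize(s[150:265,290:450],None,fx=2.4,fy=2.4,interpolation=cv2.INTER_CUBIC)
a=cv2.resize(t[145:275,160:340],None,fx=3,fy=3,interpolation=cv2.INTER_CUBIC)
b=cv2.resize(s[135:265,285:450],None,fx=1.6,fy=1.6,interpolation=cv2.INTER_CUBIC)
o=np.zeros((600,540,3),np.uint8);o[:390]=a;o[390:390+b.shape[0],:b.shape[1]]=b[:210]
cv2.imwrite("pics/m.png",o)
E
```

```text
clock: 33.42
position: [519.5, -253.3, 270.7]
tool_rot: [0.044, 0.999, -0.001, 0.001]
ft_force: [-0.1, 1.2, -0.6]
width: 0.993
grip_force: 0.0
```

View pics/m.png

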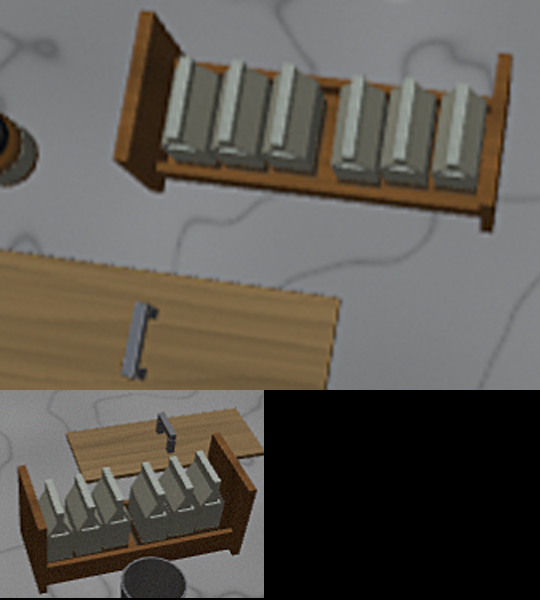

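All six cartons stand on the floor. The cover lies flat, with its handle at crop (146,303)-(130,376) and its near-rack -y corner at (340,297).

Run:
```python
from h import *
np.set_printoptions(precision=1,suppress=True)
t=lambda x,y,z:ray("top",160+x/3,145+y/3,z)
s=lambda x,y,z:ray("side",285+x/1.6,135+(y-390)/1.6,z)
a,b=t(146,303,52),t(130,376,52);print(a,b,(a+b)/2,np.degrees(np.arctan2((a-b)[1],(a-b)[0])))
e=t(340,297,10)-t(0,250,10);print("corner",t(340,297,10),"yaw",np.degrees(np.arctan2(e[0],-e[1])))
a,b=s(160,415,52),s(174,443,52);print("side",a,b,(a+b)/2,np.degrees(np.arctan((a-b)[1]/(a-b)[0])))
# expected corner if unmoved: centre (432,191), yaw -5.6
th=np.radians(-5.6);print(np.array([432,191])+[65*np.cos(th)+165*np.sin(th),65*np.sin(th)-165*np.cos(th)])
```

```text
[463.5 218.9  52. ] [400.5 226.5  52. ] [432.  222.7  52. ] -6.93103094259841
corner [481.1  56.2  10. ] yaw -5.3023154142787945
side [411.5 223.1  52. ] [487.8 213.2  52. ] [449.7 218.2  52. ] -7.371336384228127
[480.6  20.4]
```

The cover has been knocked about +33 mm in y, so I re-aim at (433,224).

```bash
python3 -m creep '[{"grip":0,"offset":[-0.086,0.477,0],"dr":[0,0,-1]},{"grip":0,"offset":[-0.086,0.477,0],"dr":[0,0,-1]},{"grip":0,"offset":[-0.086,0.477,0],"dr":[0,0,-1]},{"grip":0,"offset":[-0.086,0.477,0],"dr":[0,0,-1]},{"grip":0,"offset":[-0.086,0.477,0],"dr":[0,0,-1]},{"grip":0,"offset":[-0.086,0.477,0],"dr":[0,0,-1]},{"grip":0,"offset":[-0.086,0.477,0],"dr":[0,0,-1]},{"grip":0,"offset":[-0.086,0.477,0],"dr":[0,0,-1]},{"grip":0,"offset":[-0.086,0.477,0],"dr":[0,0,-1]},{"grip":0,"offset":[-0.086,0.477,0],"dr":[0,0,-1]},{"grip":0,"offset":[-0.086,0.477,0],"dr":[0,0,-1]},{"grip":0,"offset":[-0.086,0.477,0],"dr":[0,0,-1]},{"grip":0,"offset":[-0.086,0.477,0],"dr":[0,0,-1]},{"grip":0,"offset":[-0.086,0.477,0],"dr":[0,0,-1]},{"grip":0,"offset":[-0.086,0.477,0],"dr":[0,0,-1]},{"grip":0,"offset":[-0.086,0.477,0],"dr":[0,0,-1]},{"grip":0,"offset":[-0.086,0.477,0],"dr":[0,0,-1]},{"grip":0,"offset":[-0.086,0.477,0],"dr":[0,0,-1]},{"grip":0,"offset":[-0.086,0.477,0],"dr":[0,0,-1]},{"grip":0,"offset":[-0.086,0.477,0],"dr":[0,0,-1]}]' 40
```

```text
clock: 35.18
position: [434.8, 227.1, 269.6]
tool_rot: [0.05, 0.999, 0.0, 0.0]
ft_force: [-0.1, 0.5, 1.0]
width: 0.999
grip_force: 0.0
```

```bash
python3 -m creep '[{"grip":0,"offset":[-0.001,-0.003,-0.04],"dr":[0,0,0]},{"grip":0,"offset":[-0.001,-0.003,-0.08],"dr":[0,0,0]},{"grip":0,"offset":[-0.001,-0.003,-0.12],"dr":[0,0,0]},{"grip":0,"offset":[-0.001,-0.003,-0.16],"dr":[0,0,0]},{"grip":0,"offset":[-0.001,-0.003,-0.19],"dr":[0,0,0]},{"grip":0,"offset":[-0.001,-0.003,-0.215],"dr":[0,0,0]},{"grip":0,"offset":[-0.001,-0.003,-0.23],"dr":[0,0,0]},{"grip":0,"offset":[-0.001,-0.003,-0.242],"dr":[0,0,0]},{"grip":0,"offset":[-0.001,-0.003,-0.242],"dr":[0,0,0]},{"grip":0,"offset":[-0.001,-0.003,-0.242],"dr":[0,0,0]}]' 40
python3 -m creep '[{"grip":255,"offset":[0,0,0],"dr":[0,0,0]},{"grip":255,"offset":[0,0,0],"dr":[0,0,0]},{"grip":255,"offset":[0,0,0],"dr":[0,0,0]},{"grip":255,"offset":[0,0,0],"dr":[0,0,0]},{"grip":255,"offset":[0,0,0],"dr":[0,0,0]},{"grip":255,"offset":[0,0,0],"dr":[0,0,0]},{"grip":255,"offset":[0,0,0],"dr":[0,0,0]},{"grip":255,"offset":[0,0,0],"dr":[0,0,0]},{"grip":255,"offset":[0,0,0],"dr":[0,0,0]},{"grip":255,"offset":[0,0,0],"dr":[0,0,0]},{"grip":255,"offset":[0,0,0],"dr":[0,0,0]},{"grip":255,"offset":[0,0,0],"dr":[0,0,0]},{"grip":255,"offset":[0,0,0],"dr":[0,0,0]},{"grip":255,"offset":[0,0,0],"dr":[0,0,0]},{"grip":255,"offset":[0,0,0],"dr":[0,0,0]},{"grip":255,"offset":[0,0,0],"dr":[0,0,0]}]' 40
```

```text
clock: 36.02
position: [433.5, 224.3, 27.5]
tool_rot: [0.05, 0.999, -0.0, -0.0]
ft_force: [0.6, 0.4, -0.0]
width: 1.001
grip_force: 0.0
clock: 37.35
position: [433.6, 224.6, 27.6]
tool_rot: [0.05, 0.999, 0.0, 0.0]
ft_force: [-0.1, 0.6, -1.8]
width: 0.131
grip_force: 40.0
```

```bash
python3 -m creep '[{"grip":255,"offset":[0,0,0.02],"dr":[0,0,0]},{"grip":255,"offset":[0,0,0.05],"dr":[0,0,0]},{"grip":255,"offset":[0,0,0.08],"dr":[0,0,0]},{"grip":255,"offset":[0,0,0.11],"dr":[0,0,0]},{"grip":255,"offset":[0,0,0.14],"dr":[0,0,0]},{"grip":255,"offset":[0,0,0.17],"dr":[0,0,0]},{"grip":255,"offset":[0,0,0.18],"dr":[0,0,0]},{"grip":255,"offset":[0.024,-0.019,0.18],"dr":[0,0,0]},{"grip":255,"offset":[0.048,-0.038,0.18],"dr":[0,0,0]},{"grip":255,"offset":[0.072,-0.057,0.18],"dr":[0,0,1]},{"grip":255,"offset":[0.096,-0.075,0.18],"dr":[0,0,1]},{"grip":255,"offset":[0.12,-0.094,0.18],"dr":[0,0,1]},{"grip":255,"offset":[0.144,-0.113,0.18],"dr":[0,0,1]},{"grip":255,"offset":[0.168,-0.132,0.18],"dr":[0,0,1]},{"grip":255,"offset":[0.182,-0.143,0.18],"dr":[0,0,1]},{"grip":255,"offset":[0.191,-0.15,0.18],"dr":[0,0,1]},{"grip":255,"offset":[0.191,-0.15,0.165],"dr":[0,0,1]},{"grip":255,"offset":[0.191,-0.15,0.152],"dr":[0,0,1]},{"grip":255,"offset":[0.191,-0.15,0.145],"dr":[0,0,1]},{"grip":255,"offset":[0.191,-0.15,0.145],"dr":[0,0,1]}]' 40
python3 - <<'E'
from h import *
t=camera("top")[:,:,::-1];s=camera("side")[:,:,::-1]
a=cv2.resize(t[130:230,150:350],None,fx=3,fy=3,interpolation=cv2.INTER_CUBIC)
b=cv2.resize(s[110:260,280:470],None,fx=2,fy=2,interpolation=cv2.INTER_CUBIC)
o=np.zeros((600,600,3),np.uint8);o[:300]=a;o[300:,:380]=b
cv2.imwrite("pics/n.png",o)
E
```

```text
clock: 39.02
position: [622.7, 75.2, 169.7]
tool_rot: [0.04, 0.999, -0.0, -0.002]
ft_force: [-0.7, 0.4, -3.6]
width: 0.132
grip_force: 40.0
```

```bash
python3 -m creep '[{"grip":255,"offset":[0,0,-0.002],"dr":[0,0,0]},{"grip":255,"offset":[0,0,-0.004],"dr":[0,0,0]},{"grip":255,"offset":[0,0,-0.006],"dr":[0,0,0]},{"grip":255,"offset":[0,0,-0.006],"dr":[0,0,0]},{"grip":255,"offset":[0,0,-0.006],"dr":[0,0,0]}]' 40
```

```text
clock: 39.53
position: [624.6, 74.4, 166.6]
tool_rot: [0.041, 0.999, 0.0, -0.0]
ft_force: [-1.0, 0.2, -3.0]
width: 0.137
grip_force: 40.0
```

Still hanging about 2 mm up, so I lower it, release, and retreat to the left clear of the rack.

```bash
python3 -m creep '[{"grip":255,"offset":[0,0,-0.001],"dr":[0,0,0]},{"grip":255,"offset":[0,0,-0.002],"dr":[0,0,0]},{"grip":255,"offset":[0,0,-0.002],"dr":[0,0,0]},{"grip":150,"offset":[0,0,-0.002],"dr":[0,0,0]},{"grip":0,"offset":[0,0,-0.002],"dr":[0,0,0]},{"grip":0,"offset":[0,0,-0.002],"dr":[0,0,0]},{"grip":0,"offset":[0,0,-0.002],"dr":[0,0,0]},{"grip":0,"offset":[0,0,-0.002],"dr":[0,0,0]},{"grip":0,"offset":[0,0,0.03],"dr":[0,0,0]},{"grip":0,"offset":[0,0,0.07],"dr":[0,0,0]},{"grip":0,"offset":[0,0,0.1],"dr":[0,0,0]},{"grip":0,"offset":[-0.12,-0.3,0.1],"dr":[0,0,0]},{"grip":0,"offset":[-0.12,-0.3,0.1],"dr":[0,0,0]},{"grip":0,"offset":[-0.12,-0.3,0.1],"dr":[0,0,0]},{"grip":0,"offset":[-0.12,-0.3,0.1],"dr":[0,0,0]},{"grip":0,"offset":[-0.12,-0.3,0.1],"dr":[0,0,0]},{"grip":0,"offset":[-0.12,-0.3,0.1],"dr":[0,0,0]},{"grip":0,"offset":[-0.12,-0.3,0.1],"dr":[0,0,0]},{"grip":0,"offset":[-0.12,-0.3,0.1],"dr":[0,0,0]},{"grip":0,"offset":[-0.12,-0.3,0.1],"dr":[0,0,0]}]' 40
python3 - <<'E'
from h import *
t=camera("top")[:,:,::-1];s=camera("side")[:,:,::-1]
a=cv2.resize(t[130:230,150:350],None,fx=3,fy=3,interpolation=cv2.INTER_CUBIC)
b=cv2.resize(s[110:260,250:470],None,fx=2,fy=2,interpolation=cv2.INTER_CUBIC)
o=np.zeros((600,600,3),np.uint8);o[:300]=a;o[300:,:440]=b
cv2.imwrite("pics/o.png",o)
E
```

```text
clock: 41.2
position: [501.1, -233.3, 267.1]
tool_rot: [0.046, 0.999, -0.001, -0.0]
ft_force: [-0.2, -0.1, -1.1]
width: 0.996
grip_force: 0.0
```

View pics/o.png

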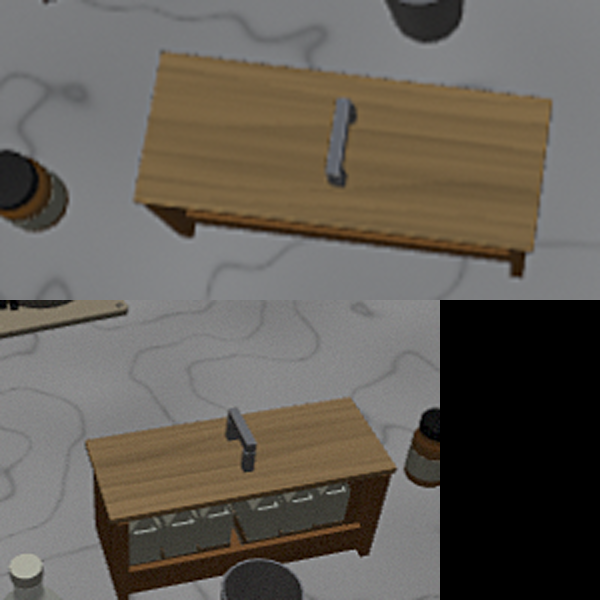

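The cover sits flat on both end walls (top-crop corners (162,52), (551,100), (533,250), (135,202)). The cartons are in a row beneath it and the jar is upright. I check the centring before handing in.

Run:
```python
from h import *
C=np.array([ray("top",150+x/3,130+y/3,147) for x,y in((162,52),(551,100),(533,250),(135,202))])
d=(C[0]+C[3]-C[1]-C[2]);c=C.mean(0);yaw=np.degrees(np.arctan2(-d[0],d[1]))
print(c.round(1),yaw, "rack top-view (622.8,73.7) -4.6")
if np.hypot(c[0]-622.8,c[1]-73.7)<11 and abs(yaw+4.6)<4: print(bot.finish_job())
```

```text
[622.2  72.8 147. ] -4.60030008287549 rack top-view (622.8,73.7) -4.6
the job is handed in; nothing more can be done
None
```

The job is handed in at about 41 s: the jar is upright on the counter, both refills present and the four stock cartons stand upright in the rack, and the cover measured within about 1 mm of the rack's centre and square; I made room by gripping and shifting three stock cartons rather than wedging the refills in, and re-aimed after the cover was knocked about 33 mm aside.

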